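# Clear the test slide, slide the phone home and start the test

### The job

Take the small white jar that stands in the lane of the test slide and set it upright in the grey tray. Then slide the phone body along the lane, without lifting it out, until it rests against the blue contact block. Only then press the buttons fully, one at a time: yellow, then blue, then green; leave the phone in place, and do not disturb the black tape and the side cutters.

Things in the scene. Friction and masses are not known exactly. Their poses are not given: they have to be found in the camera images.
- test_slide: Fixed phone test slide: aluminium plate 260 (x) x 100 x 12 mm, two black rails along x, blue contact block across the +x end. Origin: centre of the underside; +x points down the lane to the block. Lane floor 12 mm up; rails 8 mm above it, inner faces at y = +-31 mm, outer +-41 mm, x = -130 to +110 mm. Block face at x = +110 mm, its top 14 mm above the lane floor. The lane is open at -x.
- phone: Loose opened phone body, 123 x 59 x 8 mm (solid part 122 x 58 x 6 mm), 90 g or so, lying flat and lengthwise between the rails near the open end. Origin: centre of its underside; its long axis is its x axis, parallel to the slide's. Against the contact block its origin lies at x = +49 mm in the slide's frame.
- jar: Loose small white jar with a white screw cap, blue and beige band, 43 mm in diameter, 36 mm high, about 80 g, standing in the lane between phone and contact block. Origin: centre of its underside, z up the jar.
- tray: Fixed grey open tray on four rubber feet, 120 x 120 mm outside, walls 4 mm thick with their rim 28 mm above the table, inner floor 10 mm above the table. Origin: on the table under the tray's centre.
- control_box: Fixed grey control box, 170 (x) x 80 (y) x 30 mm, with three round push buttons in a row along its x axis, 50 mm apart; the order of the colours varies. Origin: centre of its underside.
- black_tape: Loose roll of black tape lying flat, 53 mm across, 19 mm high, a bystander. Origin: centre of its underside.
- cutters: Loose side cutters with red handles lying flat on a blue mat, 108 mm long, 44 mm wide, 10 mm high, a bystander. Origin: centre of its underside.
- yellow_top (a point): Centre of the top face of the yellow button: a cap 26 mm across that stands 10 mm above its black housing (42 mm across), 52 mm above the table; it is pressed straight down.
- yellow (a joint): Travel of the yellow spring button in m: 0 released, 0.006 fully down (about 4 N), springs back.
- blue_top (a point): Centre of the top face of the blue button: a cap 26 mm across that stands 10 mm above its black housing (42 mm across), 52 mm above the table; it is pressed straight down.
- blue (a joint): Travel of the blue spring button in m: 0 released, 0.006 fully down (about 4 N), springs back.
- green_top (a point): Centre of the top face of the green button: a cap 26 mm across that stands 10 mm above its black housing (42 mm across), 52 mm above the table; it is pressed straight down.
- green (a joint): Travel of the green spring button in m: 0 released, 0.006 fully down (about 4 N), springs back.
Mind the look-alikes: they are no part of the job. Of the things like the jar, leave any that is brown or red; of the rest the larger one is meant.

How it is judged:
By the outcome, as a careful person would: the job done as asked, in the order asked, and still so for the second after the job is handed in, with the robot touching nothing.
It also fails if it takes over 56 s, if anything falls off the work surface, if the arm or the gripper's body presses on something with over 40 N, if the wrist force passes 120 N, or if a joint passes its speed limit or range.

### The arm

A 6-joint arm with a two-finger parallel gripper is mounted at the origin on a cart in front of the work surface, level with it; the furniture and walls round the work are solid. World frame = base frame: x ahead of the robot, y to its left, z up, the work surface at z = 0. Lengths are in m, angles in degrees, forces in N, time in s.
With the tool pointing down it reaches from about 0.4 to 0.825 m from the base axis. Payload 7 kg.
Tool frame: the origin (TCP) lies midway between the tips of the shut fingers; the grasp point (between the pads) lies 19 mm behind it; z points along the fingers, y is the line along which they close (so a half turn about z gives the same grasp; the last joint's range is limited). The gripper opens to 88 mm and grips with 3 to 60 N. Pads are 19 mm wide; open, the fingers measure 130 mm over their backs; the gripper's body (78 mm by 193 mm) begins 47 mm behind the grasp point.
Start: joints at [-48.352, 20.546, 0.682, 0, -70.136, -16.507], TCP at [0.287, -0.611, 0.227] pointing down, gripper open.
Joint ranges: [-176.03, 176.03], [-82.01, 121.73], [-58.28, 71.71], [-173.87, 95.51], [-174.79, -0.11], [-173.66, 173.66]. Speed limits (degrees/s): [136.94, 136.94, 172.46, 180, 180, 180].

### API

Orientations are given as [roll, pitch, yaw] about the fixed x, y, z axes, in that order (R = Rz(yaw) Ry(pitch) Rx(roll)).
In Python, from plant import r gives the robot as it stands.
- The arm moves only by the tool carry_out, never from a script. Its argument "deltas" is a list of rows, each a list of 3 entries, a list of its own where there are three numbers: the opening, from 0 (shut) to 1 (fully open), then the shift along the tool's x, y, z in mm, then the turn, a rotation vector about the tool's x, y, z in rad. In form: [[gripper, [tx, ty, tz], [rx, ry, rz]], ...]. A call has 1 to 12 rows; each row is the pose to reach, as a shift and turn from the pose commanded when the call began, along the tool's axes at that moment; what a row does not reach only later rows make up. A row lasts 1/10 s, in which the tool goes at most 50 mm and 8.59 degrees, less where a joint would pass 70% of its speed; a pose out of reach is approached as far as the arm can. A call with a gripper value outside its range is refused whole. The fingers move at their own pace and stop on an object; "squeeze" is the grip in N (left out, the last holds). Time passes only in rows, so rows that repeat a pose let the fingers close. It gives the time, the measured TCP pose, the force, the opening and the grip force at its end, in the units of the state.
- r.get_state(): the state, without advancing time (a new reading comes with each control period).
- r.capture(name): name is "side" or "top"; returns (picture, depth): 384x512x3 uint8, red, green, blue; 384x512 float32, m along the optical axis (not along the pixel's ray), 0 where there is no reading.
- r.get_calibration(name): a dict with "fov_y" (degrees; the focal length in pixels is half the picture's height over the tangent of half this angle, whatever the lens; pixels are square), "cx", "cy" (the principal point, pixels), "distortion" ([k1, k2, p1, p2, k3] as OpenCV has them; the pictures are not rectified), "view" (4x4, takes a point from world to camera coordinates). Camera axes: x right, y down, z forward; pixel columns grow to the right and rows downward; lengths in m; the calibration is good to about 2 mm. A picture is of the moment at which its call begins. get_calibration takes no time and is no camera call.
- r.close_job(): hands the job in; it is judged then, once.
The state is a dict: "time_s": time; "joints": joint angles; "qd": joint speeds; "joint_torque": joint torques, N m; "tcp_pos": TCP position; "eef_rot": TCP orientation; "contact_force": force on the tool from outside, world axes, zero at the start; "moment": the same for the moment, N m; "gripper_width": finger opening in m; "gripper_force": force on a finger pad.
Only numpy, scipy, OpenCV 4.12 (cv2) and the standard library are available. Lean on these libraries where they do the work, as an engineer would, in place of code of your own. Each camera call takes 0.05 s, during which the arm holds its last target. There are 200 camera calls.

## Working session

There is one attempt and no reset: what is moved stays moved. The work goes in short steps, Python scripts to look and compute and a tool call to move; the robot and the scene stay as the last step left them, time stands still between calls to the robot, and variables do not carry over. Pictures are saved under pics/ and viewed, at most 10 in all, crops included, and the job is handed in when it is done.

Besides the shell and the picture viewer there is one more tool, called after "Emit:" in YAML: its name, and indented under it one key for each argument. carry_out: Moves the arm, as the interface text tells. Its arguments: {"type":"object","properties":{"deltas":{"type":"array"},"squeeze":{"type":"number"}},"required":["deltas"]}

```bash
mkdir -p pics; ls; cat > h.py <<'E'
import numpy as np, cv2
from plant import r
def cal(n):
    c=r.get_calibration(n); f=192/np.tan(np.radians(c["fov_y"])/2)
    return np.array([[f,0,c["cx"]],[0,f,c["cy"]],[0,0,1]]),np.array(c["distortion"],float),np.array(c["view"],float)
def ray(n,uv):
    K,D,V=cal(n); p=cv2.undistortPoints(np.array(uv,float).reshape(-1,1,2),K,D).reshape(-1,2)
    d=np.c_[p,np.ones(len(p))]@V[:3,:3]; o=-V[:3,:3].T@V[:3,3]; return o,d
def plane(n,uv,z):
    o,d=ray(n,uv); return o+d*((z-o[2])/d[:,2])[:,None]
def depthpts(n,uv,dep):
    o,d=ray(n,uv); return o+d*np.array(dep)[:,None]
def proj(n,P):
    K,D,V=cal(n); return cv2.projectPoints(np.array(P,float).reshape(-1,3),cv2.Rodrigues(V[:3,:3])[0],V[:3,3],K,D)[0].reshape(-1,2)
E
python3 - <<'E'
from h import *
for n in("top","side"):
    p,d=r.capture(n); np.savez(n+"0.npz",p=p,d=d); cv2.imwrite(f"pics/{n}0.png",cv2.resize(p[:,:,::-1],(800,600),interpolation=cv2.INTER_CUBIC))
    print(n,-cal(n)[2][:3,:3].T@cal(n)[2][:3,3],cal(n)[1])
print(r.get_state())
E
```

```text
pics
top [ 0.35001136 -0.0602708   1.26725593] [0.05572015 0.         0.         0.         0.        ]
side [ 0.45963211 -0.84740403  0.77729663] [0.04297765 0.         0.         0.         0.        ]
{'time_s': 0.1, 'joints': array([-4.83503641e+01,  2.05868644e+01,  6.40709189e-01, -1.61509315e-02,
       -7.01361231e+01, -1.65078810e+01]), 'qd': array([-0.09935753, -0.08599233,  0.20100154,  0.16020011, -0.01169599,
        0.06765417]), 'joint_torque': array([-2.51017591e-04, -5.84162593e+01,  2.93749666e+01,  7.01551884e+00,
        1.01536280e-02, -7.26543817e-05]), 'tcp_pos': array([ 0.28658254, -0.61067821,  0.22573944]), 'eef_rot': array([ 1.79916799e+02, -8.82304333e-03, -1.54863737e+02]), 'contact_force': array([-0.12453163, -0.01847113,  0.7845492 ]), 'moment': array([0.05588244, 0.01663435, 0.00969371]), 'gripper_force': 0.0, 'gripper_width': 0.08724400136222428}
```

View pics/top0.png

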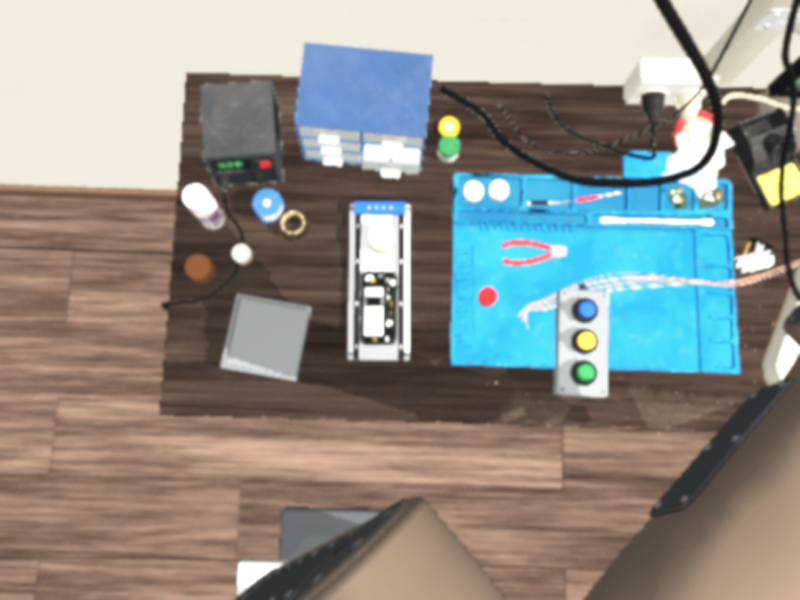

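View pics/side0.png

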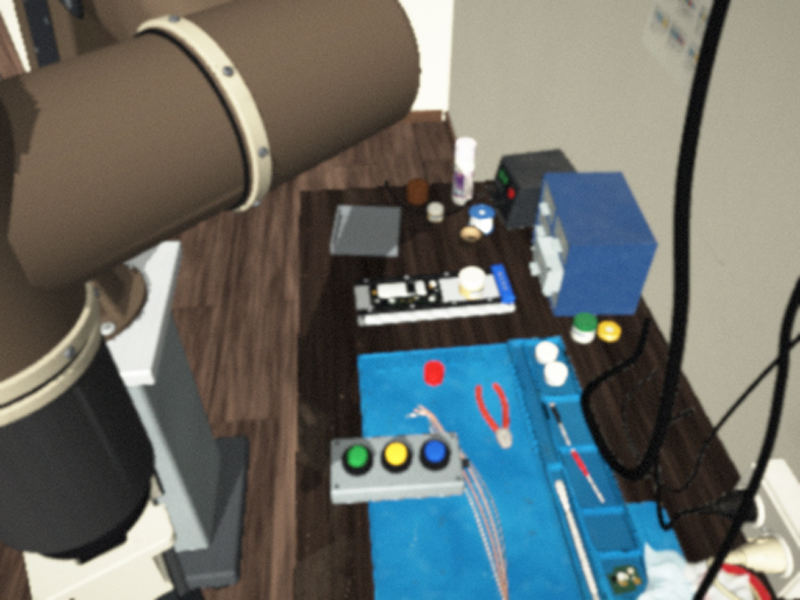

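Top view (800x600 picture): the slide runs from (378,358) at the open end to the blue block at (380,207). The phone is at (378,310), the tray at (267,337), and the buttons at (586,310) blue, (586,341) yellow and (586,372) green. The cutters are at (533,252) and the tape ring at (292,222).

Jar candidates are the white one in the lane (378,235), a smaller white one (241,253), a brown one (199,268) and a red one (487,296). The lane jar fits: it is white, the larger of the two white ones, and stands between phone and block. I'll confirm this in a crop and measure.

```bash
python3 - <<'E'
from h import *
S=800/512
p=np.load("top0.npz")["p"];d=np.load("top0.npz")["d"]
ps=np.load("side0.npz")["p"]
a=cv2.resize(p[115:240,100:275,::-1],(560,400),interpolation=cv2.INTER_CUBIC)
b=cv2.resize(ps[85:225,200:340,::-1],(240,240),interpolation=cv2.INTER_CUBIC)
o=np.zeros((400,800,3),np.uint8);o[:,:560]=a;o[:240,560:]=b;cv2.imwrite("pics/crop1.png",o)
hs=cv2.cvtColor(p,cv2.COLOR_RGB2HSV)
def blob(mask,box,n="top"):
    m=np.zeros(mask.shape,np.uint8);x0,y0,x1,y1=[int(v/S) for v in box];m[y0:y1,x0:x1]=mask[y0:y1,x0:x1]
    k,l,st,c=cv2.connectedComponentsWithStats(m);i=1+np.argmax(st[1:,4]);return c[i],st[i,4],(l==i)
H,s,v=[hs[...,i].astype(int) for i in range(3)]
col={"yellow":(H>20)&(H<35)&(s>120),"blue":(H>100)&(H<125)&(s>120),"green":(H>50)&(H<90)&(s>100)}
box={"yellow":(570,325,602,357),"blue":(570,295,602,325),"green":(570,357,602,390)}
for k in col:
    c,A,m=blob(col[k].astype(np.uint8),box[k]);print(k,c*S,A,plane("top",[c],.052)[0],d[int(c[1]),int(c[0])])
# point cloud
vv,uu=np.mgrid[0:384,0:512];P=depthpts("top",np.c_[uu.ravel(),vv.ravel()],d.ravel()).reshape(384,512,3);np.save("P.npy",P)
def at(u,v): return P[int(v/S),int(u/S)]
for nm,u,w in[("jar",378,235),("tray",267,337),("phone",372,310),("block",380,207),("railL",352,300),("railR",407,300),("tbl",430,300),("tape",292,212),("cut",515,242),("cabinet",390,155),("cabtop",360,80),("smalljar",241,253),("box",600,325),("cable",690,170)]: print(nm,at(u,w).round(4))
# jar cap
z=P[...,2]
m=((z>.038)&(z<.06)).astype(np.uint8);c,A,mm=blob(m,(345,200,412,262));q=P[mm];print("jar pts",A,c*S,np.median(q,0),q.min(0),q.max(0))
# slide whole: z>0.008
m=((z>.008)&(z<.06)).astype(np.uint8);c,A,mm=blob(m,(335,190,425,370));ct=cv2.findContours(mm.astype(np.uint8),0,2)[0];R=cv2.minAreaRect(max(ct,key=len));print("slide",R,plane("top",cv2.boxPoints(R),.015).round(4))
m=((z>.005)&(z<.04)).astype(np.uint8);c,A,mm=blob(m,(210,280,325,390));ct=cv2.findContours(mm.astype(np.uint8),0,2)[0];R=cv2.minAreaRect(max(ct,key=len));print("tray",R,plane("top",cv2.boxPoints(R),.028).round(4))
# blue block
bm=((H>100)&(H<125)&(s>110)).astype(np.uint8);c,A,mm=blob(bm,(340,195,420,225));ct=cv2.findContours(mm.astype(np.uint8),0,2)[0];R=cv2.minAreaRect(max(ct,key=len));print("block",R,plane("top",cv2.boxPoints(R),.026).round(4))
E
```

```text
yellow [584.57207207 340.01970721] 111 [ 0.50415314 -0.37265177  0.052     ] 1.2236735
blue [585.6355042 308.7710084] 119 [ 0.55386498 -0.37526307  0.052     ] 1.2340213
green [584.73451327 371.69524336] 113 [ 0.45458571 -0.37191419  0.052     ] 1.2180629
jar [ 0.6664 -0.0414  0.0483]
tray [0.5017 0.1337 0.009 ]
phone [ 0.5484 -0.0371  0.0196]
block [ 0.72   -0.0447  0.0265]
railL [ 0.5637 -0.0034  0.0144]
railR [ 0.5663 -0.0926  0.0144]
tbl [ 0.5703 -0.1318 -0.0026]
tape [0.7101 0.1027 0.0172]
cut [ 0.6714 -0.2689  0.0135]
cabinet [ 0.7994 -0.0578  0.0541]
cabtop [ 0.8807 -0.0096  0.153 ]
smalljar [0.6369 0.1795 0.0247]
box [ 0.5319 -0.4034  0.0298]
cable [ 0.7489 -0.5013  0.1646]
jar pts 227 [380.78882159 235.95126652] [ 0.66421009 -0.04858697  0.04758119] [ 0.64382875 -0.06918689  0.03810351] [ 0.68638334 -0.02849524  0.05398871]
slide ((242.0, 179.0), (100.0, 38.0), 90.0) [[ 0.7299  0.0077  0.015 ]
 [ 0.7329 -0.0913  0.015 ]
 [ 0.4719 -0.0973  0.015 ]
 [ 0.4692 -0.0018  0.015 ]]
tray ((170.03846740722656, 215.80770874023438), (49.02903366088867, 50.59796142578125), 11.309932708740234) [[0.4459 0.1989 0.028 ]
 [0.5709 0.1825 0.028 ]
 [0.5498 0.0608 0.028 ]
 [0.4253 0.0795 0.028 ]]
block ((242.5, 132.5), (9.0, 33.0), 90.0) [[ 7.295e-01 -5.000e-04  2.600e-02]
 [ 7.321e-01 -8.580e-02  2.600e-02]
 [ 7.080e-01 -8.630e-02  2.600e-02]
 [ 7.054e-01 -1.400e-03  2.600e-02]]
```

View pics/crop1.png

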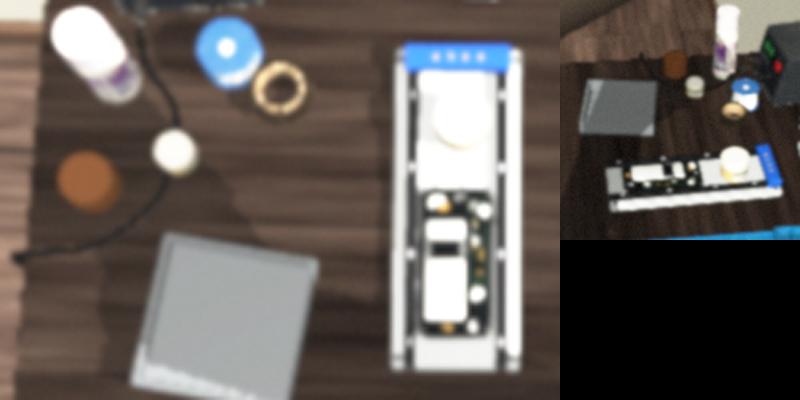

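The crop confirms it: the white jar in the lane (460,120) is clearly larger than the other white one (175,152). The slide is centred near (0.601,-0.046) with yaw about 1.7°, the jar is at (0.665,-0.049), and the tray is at (0.498,0.130) with yaw about -9°.

```bash
cat >> h.py <<'E'
from scipy.spatial.transform import Rotation as Ro
def deltas(cmd,*tg):  # cmd,tg: (x,y,z,yaw); tool pointing down
    for t in tg:
        R0=Ro.from_euler("xyz",[180,0,cmd[3]],degrees=True);R1=Ro.from_euler("xyz",[180,0,t[3]],degrees=True)
        print(t,"->",(R0.inv().apply(np.array(t[:3])-np.array(cmd[:3]))*1000).round(1),(R0.inv()*R1).as_rotvec().round(4))
E
python3 - <<'E'
from h import *
deltas((.287,-.611,.227,-154.86),(.476,-.33,.2,-166))
P=np.load("P.npy");S=800/512
# phone extents along the lane centre (dark/any z 0.016-.03)
for u in(232,238,242,246,252): print(u,[(v,*P[v,u].round(4)[[0,2]]) for v in(170,172,174,176,178,216,218,220,222,224,226,229)])
p=np.load("top0.npz")["p"]; print(p[168:182,242].tolist(),p[210:232,242].tolist())
E
```

```text
(0.476, -0.33, 0.2, -166) -> [-290.5  174.1   27. ] [ 0.     -0.      0.1944]
232 [(170, np.float64(0.6231), np.float64(0.0073)), (172, np.float64(0.6167), np.float64(0.0124)), (174, np.float64(0.6105), np.float64(0.0173)), (176, np.float64(0.6051), np.float64(0.0181)), (178, np.float64(0.6004), np.float64(0.0157)), (216, np.float64(0.5022), np.float64(0.0186)), (218, np.float64(0.498), np.float64(0.0114)), (220, np.float64(0.4933), np.float64(0.008)), (222, np.float64(0.4877), np.float64(0.0131)), (224, np.float64(0.4827), np.float64(0.0123)), (226, np.float64(0.4773), np.float64(0.016)), (229, np.float64(0.4698), np.float64(0.0153))]
238 [(170, np.float64(0.6234), np.float64(0.008)), (172, np.float64(0.6171), np.float64(0.0127)), (174, np.float64(0.6109), np.float64(0.0175)), (176, np.float64(0.6056), np.float64(0.0176)), (178, np.float64(0.6002), np.float64(0.0187)), (216, np.float64(0.5027), np.float64(0.0183)), (218, np.float64(0.4984), np.float64(0.0115)), (220, np.float64(0.4933), np.float64(0.0124)), (222, np.float64(0.4884), np.float64(0.0106)), (224, np.float64(0.4831), np.
[... 1694 characters left out ...]
loat64(1.2673)), (226, np.float64(0.479), np.float64(0.0131)), (229, np.float64(0.4716), np.float64(0.0112))]
[[255, 255, 255], [255, 255, 255], [255, 255, 255], [255, 255, 255], [254, 254, 254], [241, 242, 239], [164, 166, 162], [128, 129, 125], [143, 143, 139], [127, 127, 123], [85, 85, 82], [52, 53, 51], [43, 45, 44], [46, 48, 48]] [[255, 255, 255], [255, 255, 255], [255, 255, 255], [255, 255, 255], [253, 252, 251], [188, 185, 177], [100, 93, 83], [77, 68, 53], [68, 61, 53], [87, 85, 81], [151, 150, 146], [216, 215, 211], [239, 239, 236], [243, 243, 241], [244, 244, 242], [244, 244, 242], [244, 244, 242], [244, 244, 242], [241, 241, 240], [227, 227, 224], [178, 176, 173], [115, 109, 105]]
```

Emit:
carry_out:
  deltas:
    - [1, [-145, 87, 13], [0, 0, 0.097]]
    - [1, [-290, 174, 27], [0, 0, 0.195]]
    - [1, [-290, 174, 27], [0, 0, 0.195]]
    - [1, [-290, 174, 27], [0, 0, 0.195]]
    - [1, [-290, 174, 27], [0, 0, 0.195]]
    - [1, [-290, 174, 27], [0, 0, 0.195]]
    - [1, [-290, 174, 27], [0, 0, 0.195]]
    - [1, [-290, 174, 27], [0, 0, 0.195]]
    - [1, [-290, 174, 27], [0, 0, 0.195]]
  squeeze: 15

```text
time_s: 1.0
tcp_pos: [0.4757, -0.3294, 0.1993]
eef_rot: [180.0, -0.0, -165.9]
contact_force: [0.4, -0.5, -0.3]
gripper_width: 0.0876
gripper_force: 0.0
```

```bash
python3 - <<'E'
from h import *
deltas((.476,-.330,.2,-166.03),(.665,-.049,.11,-178.3))
E
```

```text
(0.665, -0.049, 0.11, -178.3) -> [-251.2  227.1   90. ] [ 0.     -0.      0.2142]
```

Emit:
carry_out:
  deltas:
    - [1, [-251, 227, 90], [0, 0, 0.214]]
    - [1, [-251, 227, 90], [0, 0, 0.214]]
    - [1, [-251, 227, 90], [0, 0, 0.214]]
    - [1, [-251, 227, 90], [0, 0, 0.214]]
    - [1, [-251, 227, 90], [0, 0, 0.214]]
    - [1, [-251, 227, 90], [0, 0, 0.214]]
    - [1, [-251, 227, 90], [0, 0, 0.214]]
    - [1, [-251, 227, 90], [0, 0, 0.214]]
    - [1, [-251, 227, 90], [0, 0, 0.214]]
    - [1, [-251, 227, 90], [0, 0, 0.214]]

```text
time_s: 2.0
tcp_pos: [0.6636, -0.051, 0.1096]
eef_rot: [-180.0, -0.0, -178.4]
contact_force: [0.0, -0.1, -0.8]
gripper_width: 0.0875
gripper_force: 0.0
```

```bash
python3 - <<'E'
from h import *
print(r.get_state()["tcp_pos"],r.get_state()["eef_rot"])
p,d=r.capture("side"); cv2.imwrite("pics/s1.png",cv2.resize(p[60:240,180:420,::-1],(800,600),interpolation=cv2.INTER_CUBIC))
E
```

```text
[ 0.66362919 -0.05096908  0.10955981] [-1.79989222e+02 -3.03738171e-02 -1.78367521e+02]
```

View pics/s1.png

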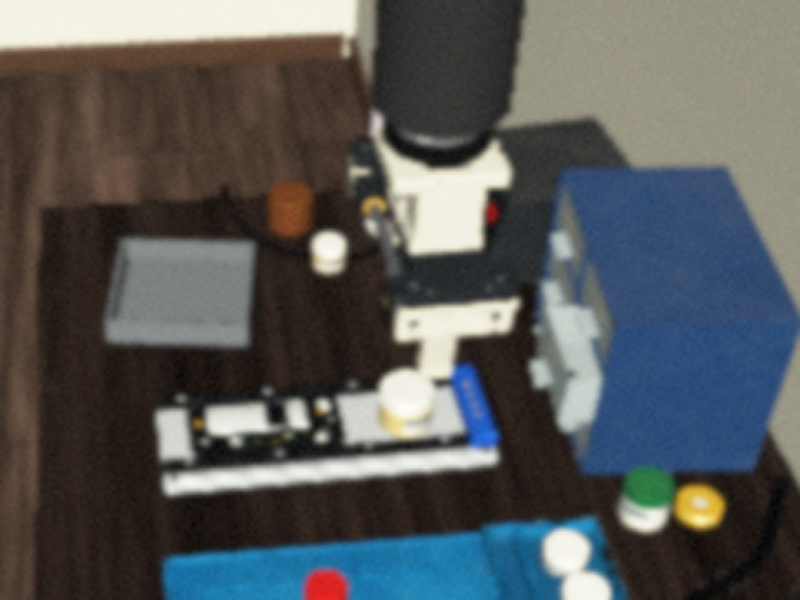

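The picture shows the gripper above the jar at (407,403), with its near finger at (438,355). It is clear of the blue cabinet, so I'll descend and grip.

Emit:
carry_out:
  deltas:
    - [1, [-1, 2, 40], [0, 0, 0]]
    - [1, [-1, 2, 70], [0, 0, 0]]
    - [1, [-1, 2, 85], [0, 0, 0]]
    - [1, [-1, 2, 85], [0, 0, 0]]
    - [0.3, [-1, 2, 85], [0, 0, 0]]
    - [0.3, [-1, 2, 85], [0, 0, 0]]
    - [0.3, [-1, 2, 85], [0, 0, 0]]
    - [0.3, [-1, 2, 85], [0, 0, 0]]
    - [0.3, [-1, 2, 85], [0, 0, 0]]
    - [0.3, [-1, 2, 85], [0, 0, 0]]
    - [0.3, [-1, 2, 85], [0, 0, 0]]

```text
time_s: 3.15
tcp_pos: [0.6651, -0.0473, 0.0248]
eef_rot: [180.0, 0.0, -178.3]
contact_force: [-0.2, 0.3, 2.1]
gripper_width: 0.0409
gripper_force: 15.0
```

Emit:
carry_out:
  deltas:
    - [0.3, [0, 0, -10], [0, 0, 0]]
    - [0.3, [0, 0, -40], [0, 0, 0]]
    - [0.3, [0, 0, -70], [0, 0, 0]]
    - [0.3, [0, 0, -70], [0, 0, 0]]
  squeeze: 20

```text
time_s: 3.55
tcp_pos: [0.6681, -0.0472, 0.1001]
eef_rot: [180.0, 0.4, -178.2]
contact_force: [1.2, 1.0, -1.1]
gripper_width: 0.0409
gripper_force: 20.0
```

```bash
python3 - <<'E'
from h import *
s=r.get_state();print(s["tcp_pos"],s["eef_rot"])
# commanded approx
deltas((.665,-.0475,.095,-178.3),(.498,.1304,.075,-189),(.498,.1304,.024,-189))
p,d=r.capture("side"); cv2.imwrite("pics/s2.png",cv2.resize(p[100:240,220:360,::-1],(500,500),interpolation=cv2.INTER_CUBIC))
E
```

```text
[ 0.66809123 -0.04723369  0.10007361] [ 179.9932855     0.44747166 -178.23474048]
(0.498, 0.1304, 0.075, -189) -> [161.6 182.8  20. ] [ 0.     -0.      0.1868]
(0.498, 0.1304, 0.024, -189) -> [161.6 182.8  71. ] [ 0.     -0.      0.1868]
```

View pics/s2.png

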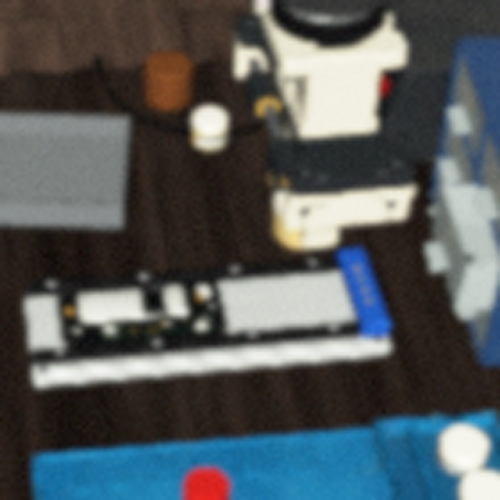

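```bash
python3 - <<'E'
from h import *
# side view: jar cap top centre before grasp, and from top camera
g=np.load("side0.npz")["p"];gr=cv2.cvtColor(g,cv2.COLOR_RGB2HSV)
for n,uv in(("side",[472/1.5625,272/1.5625]),("side",[302,177]),("top",[380.8/1.5625,236/1.5625])): print(n,plane(n,[uv],.048))
print(proj("side",[[.665,-.049,.048],[.665,-.049,.012],[.708,-.045,.026]])*1.5625)
P=np.load("P.npy");p=np.load("top0.npz")["p"]
print(p[138:166,244,2].tolist()); print(P[138:166,244,2].round(3).tolist()); print(P[138:166,244,0].round(3).tolist())
# held jar now
p,d=r.capture("side");np.savez("s3.npz",p=p,d=d)
vv,uu=np.mgrid[0:384,0:512];Q=depthpts("side",np.c_[uu.ravel(),vv.ravel()],d.ravel())
m=(abs(Q[:,0]-.665)<.06)&(abs(Q[:,1]+.06)<.06)&(Q[:,2]<.13)&(Q[:,2]>.05);q=Q[m]
for z in np.arange(.06,.13,.008):
    k=q[abs(q[:,2]-z)<.004]; 
    if len(k): print(round(z,3),len(k),k[:,0].min().round(4),k[:,0].max().round(4),k[:,1].min().round(4),np.median(k[k[:,0]<.655][:,1]) )
E
```

```text
side [[ 0.6635985  -0.04126613  0.048     ]]
side [[ 0.66130676 -0.05249234  0.048     ]]
top [[ 0.6639504  -0.04825303  0.048     ]]
[[473.6805213  275.01021886]
 [472.08559659 290.79770384]
 [497.26110694 281.34470655]]
[254, 255, 255, 255, 255, 255, 255, 255, 255, 255, 255, 255, 255, 255, 255, 255, 255, 255, 255, 255, 255, 254, 236, 222, 247, 254, 255, 255]
[0.013, 0.015, 0.013, 0.006, 0.014, 0.047, 0.049, 0.045, 0.047, 0.048, 0.05, 0.049, 0.049, 0.047, 0.052, 0.045, 0.048, 0.047, 0.051, 0.051, 0.047, 0.039, 0.028, 0.022, 0.011, 0.013, 0.013, 0.013]
[0.708, 0.705, 0.702, 0.702, 0.697, 0.685, 0.682, 0.68, 0.677, 0.675, 0.671, 0.669, 0.666, 0.664, 0.661, 0.66, 0.656, 0.654, 0.65, 0.648, 0.646, 0.646, 0.646, 0.644, 0.644, 0.641, 0.639, 0.636]
0.084 5 0.6431 0.6586 -0.0653 -0.05769765250840714
0.092 19 0.6424 0.658 -0.0676 -0.06124962926486277
0.1 24 0.6422 0.6766 -0.0848 -0.057690921919862026
0.108 33 0.6421 0.6764 -0.0853 -0.052556051935514714
0.116 27 0.6417 0.6779 -0.0847 -0.0507001637310493
0.124 8 0.6413 0.6619 -0.0861 -0.05152321101874646
```

The jar is held: its near edge is at x = 0.642, so its centre is about 0.664, which is centred in the pads. Next is the tray.

Emit:
carry_out:
  deltas:
    - [0.3, [20, 23, 5], [0, 0, 0.02]]
    - [0.3, [50, 57, 10], [0, 0, 0.06]]
    - [0.3, [80, 91, 20], [0, 0, 0.1]]
    - [0.3, [110, 125, 20], [0, 0, 0.14]]
    - [0.3, [140, 159, 20], [0, 0, 0.187]]
    - [0.3, [162, 183, 20], [0, 0, 0.187]]
    - [0.3, [162, 183, 20], [0, 0, 0.187]]
    - [0.3, [162, 183, 20], [0, 0, 0.187]]
    - [0.3, [162, 183, 40], [0, 0, 0.187]]
    - [0.3, [162, 183, 60], [0, 0, 0.187]]
    - [0.3, [162, 183, 66], [0, 0, 0.187]]
    - [0.3, [162, 183, 66], [0, 0, 0.187]]

```text
time_s: 4.85
tcp_pos: [0.4974, 0.1295, 0.0274]
eef_rot: [-179.9, -0.1, 170.9]
contact_force: [-0.7, 0.6, -0.2]
gripper_width: 0.0404
gripper_force: 20.0
```

```bash
python3 - <<'E'
from h import *
s=r.get_state();print(s["tcp_pos"],s["eef_rot"],s["contact_force"])
p,d=r.capture("side"); cv2.imwrite("pics/s4.png",cv2.resize(p[90:200,190:300,::-1],(500,500),interpolation=cv2.INTER_CUBIC))
E
```

```text
[0.497442   0.1295027  0.02742627] [-1.79879438e+02 -1.15665844e-01  1.70923168e+02] [-0.74881056  0.63214874 -0.19641058]
```

View pics/s4.png

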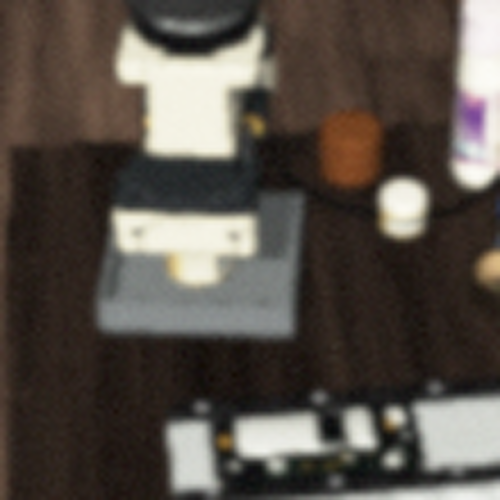

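The picture shows the jar (195,268) hanging inside the tray walls. I'll lower it the last few mm.

Emit:
carry_out:
  deltas:
    - [0.3, [0, 0, 2], [0, 0, 0]]
    - [0.3, [0, 0, 4], [0, 0, 0]]
    - [0.3, [0, 0, 5], [0, 0, 0]]
    - [0.3, [0, 0, 5], [0, 0, 0]]

```text
time_s: 5.3
tcp_pos: [0.4978, 0.1308, 0.0238]
eef_rot: [180.0, 0.0, 171.0]
contact_force: [0.1, 0.4, -0.9]
gripper_width: 0.0409
gripper_force: 20.0
```

Emit:
carry_out:
  deltas:
    - [0.3, [0, 0, 1], [0, 0, 0]]
    - [0.3, [0, 0, 2], [0, 0, 0]]
    - [0.3, [0, 0, 2], [0, 0, 0]]

```text
time_s: 5.6
tcp_pos: [0.4979, 0.1308, 0.0226]
eef_rot: [180.0, 0.0, 171.0]
contact_force: [-3.4, 0.4, 11.1]
gripper_width: 0.0405
gripper_force: 20.0
```

Emit:
carry_out:
  deltas:
    - [0.3, [0, 0, -0.5], [0, 0, 0]]
    - [0.5, [0, 0, -0.5], [0, 0, 0]]
    - [0.6, [0, 0, -0.5], [0, 0, 0]]
    - [0.62, [0, 0, -0.5], [0, 0, 0]]
    - [0.62, [0, 0, -0.5], [0, 0, 0]]
    - [0.62, [0, 0, -15], [0, 0, 0]]
    - [0.62, [0, 0, -45], [0, 0, 0]]
    - [0.62, [0, 0, -70], [0, 0, 0]]
    - [0.62, [0, 0, -70], [0, 0, 0]]

```text
time_s: 6.5
tcp_pos: [0.4997, 0.1318, 0.0948]
eef_rot: [179.8, 0.3, 171.0]
contact_force: [-1.0, -0.2, -0.8]
gripper_width: 0.0542
gripper_force: 0.0
```

```bash
python3 - <<'E'
from h import *
s=r.get_state();print(s["tcp_pos"],s["eef_rot"],s["contact_force"])
c=np.cos(np.radians(1.7));sn=np.sin(np.radians(1.7))
# slide origin estimate; pts in slide frame
def W(x,y): return (.601+c*x-sn*y,-.0457+sn*x+c*y)
for x in(-.130,-.123,-.109,-.04,-.0215,.049,.11): print(x,W(x,0))
t=W(-.127,0)
deltas((*s["tcp_pos"],s["eef_rot"][2]),(t[0],t[1],.085,-178.3))
E
```

```text
[0.49970268 0.13184775 0.09480244] [179.79290393   0.26100607 171.03196316] [-0.97816986 -0.18177395 -0.8413166 ]
-0.13 (np.float64(0.47105721818448004), np.float64(-0.0495566117310644))
-0.123 (np.float64(0.47805413720531575), np.float64(-0.04934894802246862))
-0.109 (np.float64(0.4920479752469871), np.float64(-0.04893362060527707))
-0.04 (np.float64(0.5610176055952246), np.float64(-0.046886649763404425))
-0.0215 (np.float64(0.5795094630074332), np.float64(-0.04633782424782988))
0.049 (np.float64(0.6499784331458498), np.float64(-0.04424635403982957))
0.11 (np.float64(0.7109515846131322), np.float64(-0.042436713150637816))
(np.float64(0.4740558977648382), np.float64(-0.049467612998809064), 0.085, -178.3) -> [  -2.9 -183.1    9.8] [-0.      0.     -0.1862]
```

Emit:
carry_out:
  deltas:
    - [0.62, [0, -40, 0], [0, 0, -0.05]]
    - [0.3, [-1, -80, 0], [0, 0, -0.1]]
    - [0, [-2, -130, 5], [0, 0, -0.15]]
    - [0, [-3, -183, 10], [0, 0, -0.186]]
    - [0, [-3, -183, 10], [0, 0, -0.186]]
    - [0, [-3, -183, 10], [0, 0, -0.186]]
    - [0, [-3, -183, 10], [0, 0, -0.186]]
    - [0, [-3, -183, 10], [0, 0, -0.186]]

```text
time_s: 7.3
tcp_pos: [0.4725, -0.0495, 0.0816]
eef_rot: [180.0, 0.0, -178.3]
contact_force: [-0.3, 0.2, -0.0]
gripper_width: 0.0038
gripper_force: 0.0
```

```bash
python3 - <<'E'
from h import *
p,d=r.capture("side");s=r.get_state();print(s["tcp_pos"],s["eef_rot"],s["gripper_width"])
cv2.imwrite("pics/s5.png",cv2.resize(p[90:230,190:350,::-1],(685,600),interpolation=cv2.INTER_CUBIC))
E
```

```text
[ 0.47244386 -0.04943152  0.08158016] [ 1.79994650e+02  1.63248193e-02 -1.78262530e+02] 0.002096262863847509
```

View pics/s5.png

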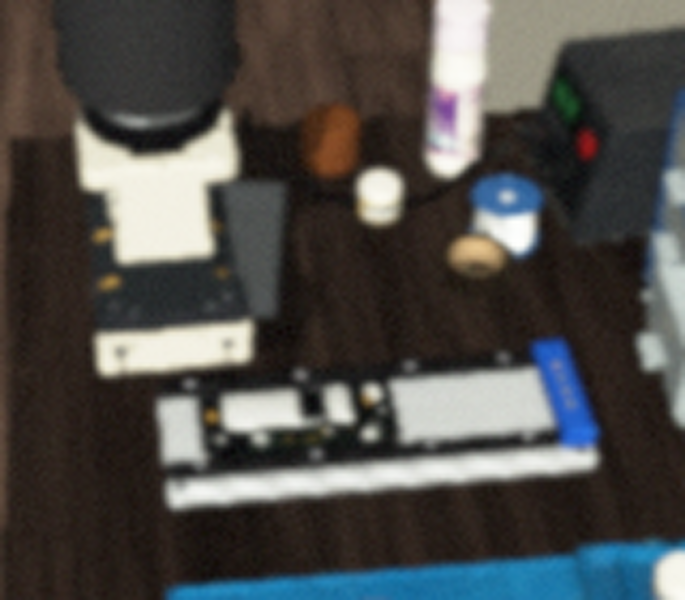

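The phone's rear edge is at (205,430) and the gripper is just behind and above it, with the lane clear up to the block at (565,395). I'll lower the fingers into the lane behind the phone.

Emit:
carry_out:
  deltas:
    - [0, [0, 0, 35], [0, 0, 0]]
    - [0, [0, 0, 60], [0, 0, 0]]
    - [0, [0, 0, 64], [0, 0, 0]]
    - [0, [0, 0, 67], [0, 0, 0]]
    - [0, [0, 0, 67], [0, 0, 0]]

```text
time_s: 7.85
tcp_pos: [0.4727, -0.05, 0.0151]
eef_rot: [180.0, 0.0, -178.3]
contact_force: [-0.1, 0.3, 0.1]
gripper_width: 0.0005
gripper_force: 0.0
```

Emit:
carry_out:
  deltas:
    - [0, [-5, 0, 0], [0, 0, 0]]
    - [0, [-9, 0, 0], [0, 0, 0]]
    - [0, [-12, 0, 0], [0, 0, 0]]
    - [0, [-15, 0, 0], [0, 0, 0]]
    - [0, [-20, 0, 0], [0, 0, 0]]
    - [0, [-26, 0, 0], [0, 0, 0]]
    - [0, [-32, 0, 0], [0, 0, 0]]
    - [0, [-38, 0, 0], [0, 0, 0]]
    - [0, [-44, 0, 0], [0, 0, 0]]
    - [0, [-50, 0, 0], [0, 0, 0]]
    - [0, [-50, 0, 0], [0, 0, 0]]

```text
time_s: 8.95
tcp_pos: [0.5224, -0.0494, 0.0153]
eef_rot: [-180.0, -0.0, -178.4]
contact_force: [-2.3, -1.0, 6.4]
gripper_width: 0.0004
gripper_force: 3.4
```

```bash
python3 - <<'E'
from h import *
p,d=r.capture("side");s=r.get_state();print(s["tcp_pos"],s["eef_rot"],s["contact_force"])
cv2.imwrite("pics/s6.png",cv2.resize(p[90:230,190:350,::-1],(685,600),interpolation=cv2.INTER_CUBIC))
E
```

```text
[ 0.52237421 -0.04943598  0.01529459] [-1.79985073e+02  1.42871608e-02 -1.78356309e+02] [-2.72218017 -0.98662622  5.46697391]
```

View pics/s6.png

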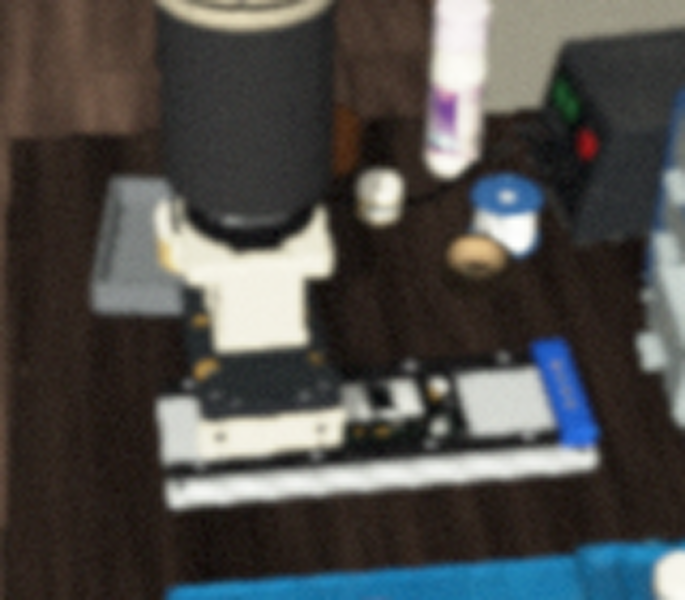

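The phone's front edge has moved from about (392,405) to (458,405) while staying flat in the lane. I'll continue.

Emit:
carry_out:
  deltas:
    - [0, [-4, 0, -0.5], [0, 0, 0]]
    - [0, [-9, 0, -0.5], [0, 0, 0]]
    - [0, [-15, 0, -0.5], [0, 0, 0]]
    - [0, [-21, 0, -0.5], [0, 0, 0]]
    - [0, [-27, 0, -0.5], [0, 0, 0]]
    - [0, [-33, 0, -0.5], [0, 0, 0]]
    - [0, [-39, 0, -0.5], [0, 0, 0]]
    - [0, [-44, 0, -0.5], [0, 0, 0]]
    - [0, [-48, 0, -0.5], [0, 0, 0]]
    - [0, [-48, 0, -0.5], [0, 0, 0]]

```text
time_s: 10.0
tcp_pos: [0.5707, -0.0479, 0.0153]
eef_rot: [-180.0, -0.0, -178.3]
contact_force: [-2.5, -0.4, 6.5]
gripper_width: 0.0007
gripper_force: 2.9
```

Emit:
carry_out:
  deltas:
    - [0, [-2, 0, 0], [0, 0, 0]]
    - [0, [-4, 0, 0], [0, 0, 0]]
    - [0, [-5, 0, 0], [0, 0, 0]]
    - [0, [-5, 0, 0], [0, 0, 0]]

```text
time_s: 10.4
tcp_pos: [0.575, -0.0478, 0.0153]
eef_rot: [-180.0, -0.0, -178.3]
contact_force: [-4.8, 0.4, 7.0]
gripper_width: 0.0008
gripper_force: 3.9
```

Emit:
carry_out:
  deltas:
    - [0, [-1, 0, 0], [0, 0, 0]]
    - [0, [-2, 0, 0], [0, 0, 0]]
    - [0, [-2, 0, 0], [0, 0, 0]]

```text
time_s: 10.7
tcp_pos: [0.5752, -0.0479, 0.0152]
eef_rot: [-180.0, -0.2, -178.4]
contact_force: [-10.1, 1.6, 13.8]
gripper_width: 0.0004
gripper_force: 7.5
```

Force is building at x = 0.575, which matches the block contact expected at about 0.5755. I'll back off and check.

Emit:
carry_out:
  deltas:
    - [0, [3, 0, 0], [0, 0, 0]]
    - [0, [10, 0, 0], [0, 0, 0]]
    - [0, [20, 0, 0], [0, 0, 0]]
    - [0, [30, 0, -20], [0, 0, 0]]
    - [0, [60, 0, -60], [0, 0, 0]]
    - [0, [85, 20, -90], [0, 0, 0]]
    - [0, [85, 30, -110], [0, 0, 0]]
    - [0, [85, 30, -110], [0, 0, 0]]

```text
time_s: 11.5
tcp_pos: [0.4923, -0.0187, 0.1283]
eef_rot: [179.9, 0.4, -178.2]
contact_force: [0.4, 0.2, -0.2]
gripper_width: 0.0003
gripper_force: 0.0
```

```bash
python3 - <<'E'
from h import *
p,d=r.capture("side");q,e=r.capture("top");s=r.get_state();print(s["tcp_pos"],s["eef_rot"],s["contact_force"])
o=np.zeros((560,800,3),np.uint8)
o[:,:480]=cv2.resize(p[90:230,210:330,::-1],(480,560),interpolation=cv2.INTER_CUBIC)
o[:,480:]=cv2.resize(q[120:235,205:271,::-1],(320,560),interpolation=cv2.INTER_CUBIC)
cv2.imwrite("pics/s7.png",o)
b=cv2.cvtColor(q,cv2.COLOR_RGB2GRAY); print(b[128:150,236].tolist(),b[128:150,250].tolist(),b[185:196,243].tolist())
print(plane("top",[[243,v] for v in(135,136,137,138,139,190)],.02)[:,0],plane("top",[[243,137]],.026))
E
```

```text
[ 0.49106273 -0.01962053  0.12540936] [ 1.79955081e+02  8.88664298e-02 -1.78316788e+02] [-0.33696773 -0.30736708  0.37390281]
[89, 125, 151, 178, 202, 196, 169, 145, 120, 86, 88, 182, 250, 255, 253, 224, 148, 84, 85, 135, 168, 171] [88, 124, 149, 178, 203, 194, 170, 148, 125, 93, 67, 56, 61, 92, 173, 243, 253, 250, 213, 123, 63, 52] [121, 141, 155, 162, 153, 131, 121, 121, 122, 126, 134]
[0.71386388 0.71118446 0.70850684 0.70583105 0.70315706 0.56922731] [[ 0.70678228 -0.04512347  0.026     ]]
```

View pics/s7.png

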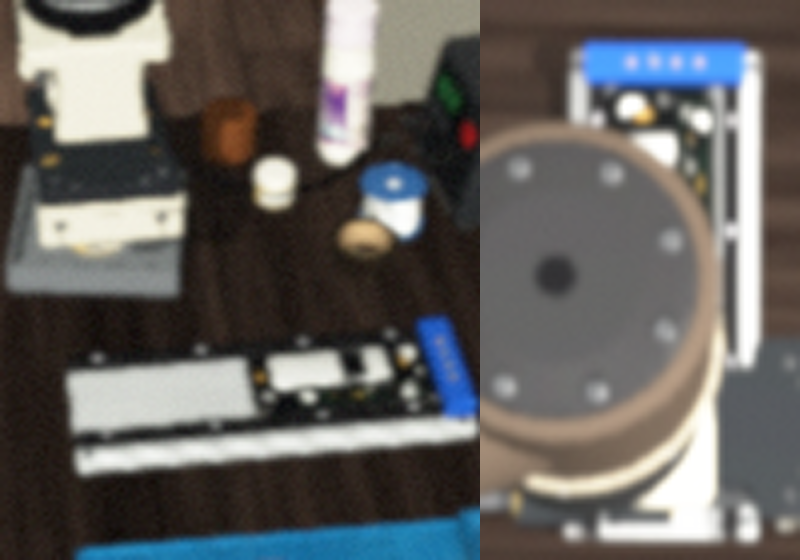

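The phone's front edge touches the block, with no lane showing between them at (415,375) in the left half, and the jar stands in the tray. Next, the buttons.

```bash
python3 - <<'E'
from h import *
s=r.get_state()
deltas((*s["tcp_pos"],-178.3),(.504,-.373,.075,-178.3))
deltas((.504,-.373,.065,-178.3),(.554,-.375,.065,-178.3),(.4545,-.372,.065,-178.3))
E
```

```text
(0.504, -0.373, 0.075, -178.3) -> [  -2.4 -353.6   50.4] [0. 0. 0.]
(0.554, -0.375, 0.065, -178.3) -> [-49.9  -3.5  -0. ] [0. 0. 0.]
(0.4545, -0.372, 0.065, -178.3) -> [49.4  2.5  0. ] [0. 0. 0.]
```

Emit:
carry_out:
  deltas:
    - [0, [0, -50, 0], [0, 0, 0]]
    - [0, [0, -100, 0], [0, 0, 0]]
    - [0, [0, -150, 0], [0, 0, 0]]
    - [0, [0, -200, 10], [0, 0, 0]]
    - [0, [0, -250, 20], [0, 0, 0]]
    - [0, [-2, -300, 30], [0, 0, 0]]
    - [0, [-2, -354, 40], [0, 0, 0]]
    - [0, [-2, -354, 50], [0, 0, 0]]
    - [0, [-2, -354, 50], [0, 0, 0]]
    - [0, [-2, -354, 50], [0, 0, 0]]
    - [0, [-2, -354, 50], [0, 0, 0]]

```text
time_s: 12.7
tcp_pos: [0.5034, -0.3728, 0.0751]
eef_rot: [180.0, -0.0, -178.3]
contact_force: [-0.7, 0.2, 0.3]
gripper_width: 0.0005
gripper_force: 0.0
```

Position is good. Now to press yellow.

Emit:
carry_out:
  deltas:
    - [0, [0, 0, 15], [0, 0, 0]]
    - [0, [0, 0, 22], [0, 0, 0]]
    - [0, [0, 0, 26], [0, 0, 0]]
    - [0, [0, 0, 28], [0, 0, 0]]
    - [0, [0, 0, 29.5], [0, 0, 0]]
    - [0, [0, 0, 30], [0, 0, 0]]
    - [0, [0, 0, 30], [0, 0, 0]]

```text
time_s: 13.4
tcp_pos: [0.5037, -0.3733, 0.0462]
eef_rot: [-180.0, 0.0, -178.3]
contact_force: [-1.7, 6.0, 8.2]
gripper_width: 0.0004
gripper_force: 4.2
```

Emit:
carry_out:
  deltas:
    - [0, [0, 0, 1], [0, 0, 0]]
    - [0, [0, 0, 1.5], [0, 0, 0]]
    - [0, [0, 0, 1.5], [0, 0, 0]]

```text
time_s: 13.7
tcp_pos: [0.5037, -0.3734, 0.046]
eef_rot: [-180.0, 0.1, -178.3]
contact_force: [-4.7, 9.0, 17.3]
gripper_width: 0.0
gripper_force: 9.1
```

Emit:
carry_out:
  deltas:
    - [0, [0, 0, -10], [0, 0, 0]]
    - [0, [0, 0, -30], [0, 0, 0]]
    - [0, [0, 0, -30], [0, 0, 0]]
    - [0, [-25, -1, -30], [0, 0, 0]]
    - [0, [-50, -3, -30], [0, 0, 0]]
    - [0, [-50, -3, -30], [0, 0, 0]]
    - [0, [-50, -3, -30], [0, 0, 0]]

```text
time_s: 14.4
tcp_pos: [0.5532, -0.3752, 0.0729]
eef_rot: [180.0, -0.0, -178.3]
contact_force: [0.1, -0.4, -0.6]
gripper_width: 0.0006
gripper_force: 0.0
```

Emit:
carry_out:
  deltas:
    - [0, [0, 0, 15], [0, 0, 0]]
    - [0, [0, 0, 22], [0, 0, 0]]
    - [0, [0, 0, 26], [0, 0, 0]]
    - [0, [0, 0, 28], [0, 0, 0]]
    - [0, [0, 0, 29.5], [0, 0, 0]]
    - [0, [0, 0, 30], [0, 0, 0]]
    - [0, [0, 0, 30], [0, 0, 0]]

```text
time_s: 15.1
tcp_pos: [0.5522, -0.3751, 0.046]
eef_rot: [-180.0, -0.1, -178.3]
contact_force: [-7.7, 6.9, 20.6]
gripper_width: 0.0003
gripper_force: 10.3
```

Blue is fully down at 20 N. Green is next.

Emit:
carry_out:
  deltas:
    - [0, [0, 0, -10], [0, 0, 0]]
    - [0, [0, 0, -30], [0, 0, 0]]
    - [0, [0, 0, -32], [0, 0, 0]]
    - [0, [35, 2, -32], [0, 0, 0]]
    - [0, [70, 4, -32], [0, 0, 0]]
    - [0, [99, 6, -32], [0, 0, 0]]
    - [0, [99, 6, -32], [0, 0, 0]]
    - [0, [99, 6, -32], [0, 0, 0]]
    - [0, [99, 6, -32], [0, 0, 0]]

```text
time_s: 16.0
tcp_pos: [0.4551, -0.3724, 0.0755]
eef_rot: [-180.0, 0.0, -178.3]
contact_force: [0.5, -0.2, 0.2]
gripper_width: -0.0001
gripper_force: 0.0
```

Emit:
carry_out:
  deltas:
    - [0, [0, 0, 15], [0, 0, 0]]
    - [0, [0, 0, 24], [0, 0, 0]]
    - [0, [0, 0, 28], [0, 0, 0]]
    - [0, [0, 0, 30], [0, 0, 0]]
    - [0, [0, 0, 31.5], [0, 0, 0]]
    - [0, [0, 0, 32], [0, 0, 0]]
    - [0, [0, 0, 32], [0, 0, 0]]

```text
time_s: 16.7
tcp_pos: [0.455, -0.3722, 0.0459]
eef_rot: [-180.0, 0.0, -178.3]
contact_force: [-4.6, 7.2, 22.0]
gripper_width: 0.0004
gripper_force: 10.7
```

Emit:
carry_out:
  deltas:
    - [0, [0, 0, -10], [0, 0, 0]]
    - [0, [0, 0, -40], [0, 0, 0]]
    - [0, [0, 0, -80], [0, 0, 0]]
    - [0, [0, 0, -120], [0, 0, 0]]
    - [0, [0, 0, -120], [0, 0, 0]]
    - [0, [0, 0, -120], [0, 0, 0]]

```text
time_s: 17.3
tcp_pos: [0.4549, -0.3723, 0.1647]
eef_rot: [-180.0, 0.1, -178.4]
contact_force: [0.3, 0.9, -1.5]
gripper_width: 0.0003
gripper_force: 0.0
```

```bash
python3 - <<'E'
from h import *
q,e=r.capture("top");cv2.imwrite("pics/s8.png",cv2.resize(q[100:260,100:390,::-1],(800,441),interpolation=cv2.INTER_CUBIC))
E
```

```text
(no output)
```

View pics/s8.png

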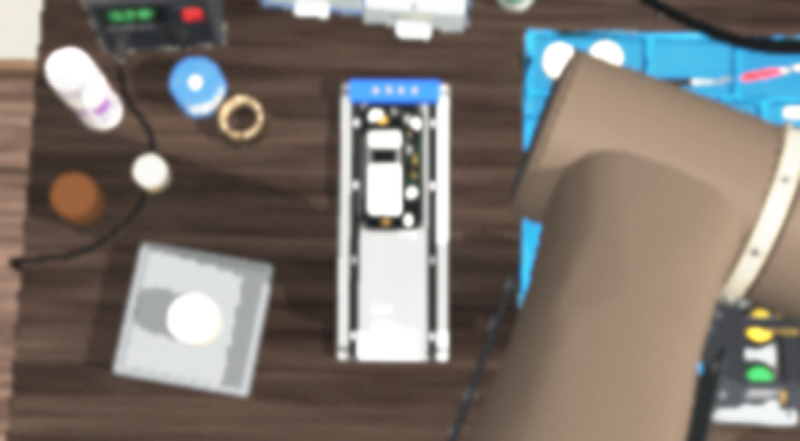

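The jar (193,318) stands upright in the tray, the phone touches the block at (392,103), and the tape is undisturbed at (241,118). I'm handing the job in.

```bash
python3 -c "
from plant import r
print(r.close_job())"
```

```text
the job is handed in; nothing more can be done
None
```

I handed the job in at about 17 s: the white jar is upright in the tray, the phone rests against the blue contact block, and yellow, blue and green were each pressed to the stop in that order. The tape was undisturbed; the arm hid the cutters in the last picture, but the gripper never went near them.

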